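Gauge two spindle bushes, fit the good one, scrap the other

ROBOT

A 6-joint arm with a two-finger parallel gripper is mounted at the origin on the work surface. World frame = base frame: x ahead of the robot, y to its left, z up, the work surface at z = 0. Lengths are in m, angles in rad, forces in N, time in s.
With the tool pointing down it reaches from about 0.375 to 0.975 m from the base axis. Payload 3.8 kg.
Tool frame: the origin (TCP) lies on the centre line of the jaws, within the pads' length; the fingertips stand 8 mm ahead of it and the grasp point (between the pads) lies 11 mm behind it (arm.finger_overhang is the distance from the TCP to the fingertips, in m); x points along the fingers, z is the direction in which the jaws open and shut, and the axes are right-handed (so a half turn about x gives the same grasp; the last joint's range is limited). The gripper opens to 88 mm and grips with 3 to 60 N. Pads are 18 mm wide; open, the fingers measure 123 mm over their backs; the gripper's body (75 mm by 187 mm) begins 45 mm behind the grasp point.
Start: joints at [1.276, 0.264, 1.604, -0, 1.274, -0.037], TCP at [0.172, 0.653, 0.217] pointing down, gripper open.
Joint ranges: [-2.63, 2.63], [-0.94, 2.18], [0.31, 2.57], [-1.31, 4.45], [0, 2.66], [-2.55, 2.55]. Speed limits (rad/s): [2.57, 2.57, 3.14, 3.14, 3.14, 3.14].

INTERFACE

Orientations are given as a 3x3 rotation matrix whose columns are the frame's x, y, z axes.
In Python, from rig import sensors, imaging, arm gives the robot as it stands.
- The arm moves only by the tool move_arm, never from a script. Its argument "targets" is a list of rows, each a list of 5 numbers: the closure, from 0 (fully open) to 1 (shut), then the shift along the tool's x, y, z in mm, then the turn about the tool's x in degrees. A call has 1 to 12 rows; each row is the pose to reach, as a shift and turn from the pose measured when the call began, along the tool's axes at that moment; what a row does not reach only later rows make up. A row lasts 1/10 s, in which the tool goes at most 50 mm and 8.59 degrees, less where a joint would pass 70% of its speed; a pose out of reach is approached as far as the arm can. A call with a gripper value outside its range is refused whole. The fingers move at their own pace and stop on an object; "force" is the grip in N (left out, the last holds). Time passes only in rows, so rows that repeat a pose let the fingers close. It gives the time, the measured TCP pose, the force and the opening at its end, in the units of the state.
- sensors.sense(): the state, without advancing time (a new reading comes with each control period).
- imaging.get_image(name): name is "side" or "top" or "wrist"; returns a dict with "img" (420x560x3 uint8, red, green, blue), "fov_y" (degrees; the focal length in pixels is half the picture's height over the tangent of half this angle, whatever the lens; pixels are square), "cx", "cy" (the principal point, pixels), "k1" (the pictures are not rectified: a ray, as slopes to the right and down, at radius r is drawn at 1 + k1 r^2 times it, then the intrinsics apply), "R" (3x3) and "t" (3): a world point X has camera coordinates R X + t; the wrist camera has in their place "T_tool_cam" (4x4, takes a point from camera to tool coordinates, whose origin is the TCP and whose axes are the tool frame's). Camera axes: x right, y down, z forward; pixel columns grow to the right and rows downward; lengths in m; the calibration is good to about 2 mm. A picture is of the moment at which its call begins: read the wrist's pose just before it. There is no depth.
- arm.job_done(): hands the job in, once; it reports no verdict.
The state is a dict: "clock": time; "joint_pos": joint angles; "qvel": joint speeds; "joint_efforts": joint torques, N m; "position": TCP position; "eef_rot": TCP orientation; "force": force on the tool from outside, world axes, zero at the start; "torque": the same for the moment, N m; "finger_gap": finger opening in m.
Only numpy, scipy, OpenCV 4.12 (cv2) and the standard library are available. Lean on these libraries where they do the work, as an engineer would, in place of code of your own. Each camera call takes 0.05 s, during which the arm holds its last target. There are 200 camera calls.

TASK

The stripped grinder needs a new spindle bush: use the plug gauge, feeling gently, to find which of the two steel bushes in the rack is bored right through and takes the pin right up to the collar (see it go in before you fit that bush); the other stops the pin part-way and must not be forced. Stand the gauge back in its block, slide the good bush over the grinder's spindle, fully down on its seat, again without forcing it, and put the other in the steel bowl. Leave everything else undisturbed.

Things in the scene. Friction and masses are not known exactly. Their poses are not given: they have to be found in the camera images.
- gauge_grip (a point): plug gauge, upright in its block, 90 mm long, 0.13 kg; from the top: hexagonal aluminium handle 20 mm across flats (a pair faces +-x) x 50 mm, collar 28 mm diameter x 4 mm, steel pin 16 mm diameter x 36 mm, its tip chamfered 2 mm. Point: middle of the handle, 29 mm above the collar underside, 65 mm above the tip; z: its axis, up. 0.75 mm play all round in a finished bore
- gauge_tip (a point): the centre of the flat end of the gauge's pin (its lowest point); z up along the gauge
- block_hole (a point): wooden block of the gauge, fixed, 70 x 70 mm, 46 mm tall. Point: centre of the mouth of its hole, in its top face; z up. Hole 18 mm wide (3 mm chamfer at the mouth), 40 mm deep: the gauge stands in it with the collar flat on the top face
- rack: wooden rack board, fixed, 165 mm (x) by 75 mm (y), 13 mm thick, with two round pockets 41.5 mm wide and 8 mm deep at x = -42.5 and +42.5 mm, one bush in each (its foot 5 mm and its top face 63 mm above the table). Origin: centre of the underside; z up
- bush_a_mid (a point): steel spindle bush, one of two outwardly alike: upright cylinder, 40 mm diameter, 58 mm tall, 0.32-0.48 kg, standing in either pocket of the rack. Point: its centre; z: bore axis, up. Bore 17.5 mm wide at the top face, 29 mm above this point. Finished: that width right through. Unfinished: a flat ledge 15 to 30 mm below the top face narrows it to a hole too small for the pin
- bush_b_mid (a point): steel spindle bush, one of two outwardly alike: upright cylinder, 40 mm diameter, 58 mm tall, 0.32-0.48 kg, standing in either pocket of the rack. Point: its centre; z: bore axis, up. Bore 17.5 mm wide at the top face, 29 mm above this point. Finished: that width right through. Unfinished: a flat ledge 15 to 30 mm below the top face narrows it to a hole too small for the pin
- spindle_foot (a point): cast aluminium grinder, fixed, stripped of hopper and crank: base 125 x 125 mm, round top 94 mm across, 120 mm above the table, from whose middle a steel spindle 16 mm in diameter stands 45 mm up, its end chamfered 3 mm. Point: foot of the spindle, on the flat top face that is the bush's seat; z up along the spindle. A finished bush slides over it with 0.75 mm play all round
- bowl: open round steel bowl for rejects, 164 mm across the rim, 46 mm tall, flat floor about 105 mm across, 4 mm above the table; 0.4 kg, loose. Origin: centre of its underside
- jar: bystander: lidded white ceramic jar, 94 mm diameter, 115 mm tall. Origin: centre of its underside
- shaker: bystander: empty glass shaker with a steel cap, 60 mm diameter, 104 mm tall. Origin: centre of its underside
- hopper: bystander: the grinder's aluminium hopper, an open funnel ring 128 mm across the top, 75 mm tall. Origin: centre of its underside
- crank: bystander: the grinder's aluminium crank arm lying flat, 150 mm long along its x, with a wooden knob standing 58 mm tall at its +x end. Origin: centre of its underside
- screwdriver: bystander: screwdriver lying along its x, 190 mm long, up to 30 mm thick. Origin: centre of its underside
- tasting_spoon: bystander: bamboo tasting spoon lying along its x, 180 mm long, up to 20 mm high. Origin: centre of its underside

How it is judged:
On the way, in this order (a step that is already met when the one before it is completed fails the run):
1. the gauge is in a bush up to its collar (within 4 mm), upright in the bore, for 0.2 s (((z of gauge_tip in the frame of bush_a_mid below -0.003 m and horizontal distance between gauge_tip and bush_a_mid below 0.004 m and angle between the z axis of gauge_grip and the z axis of bush_a_mid, either way round below 0.1 rad) or (z of gauge_tip in the frame of bush_b_mid below -0.003 m and horizontal distance between gauge_tip and bush_b_mid below 0.004 m and angle between the z axis of gauge_grip and the z axis of bush_b_mid, either way round below 0.1 rad))), for 0.2 s.
2. after that the gauge stands in its block again (horizontal distance between gauge_grip and block_hole below 0.008 m and z of gauge_tip in the frame of block_hole below -0.032 m and angle between gauge_grip's own z axis and vertical below 0.12 rad), for 0.2 s.
At the end, for the whole second after the job is handed in: one bush is fully down on the grinder's spindle (within 3 mm of its seat and axis, upright), the other rests in the upright bowl (centre within 55 mm of its axis, under 55 mm high); the gauge stands upright in its block, pin at least 32 mm down the hole; all at rest (all of step 2 and ((horizontal distance between bush_a_mid and spindle_foot below 0.003 m and z of bush_a_mid in the frame of spindle_foot below 0.032 m and angle between bush_a_mid's own z axis and vertical below 0.05 rad and horizontal distance between bush_b_mid and bowl below 0.055 m and height (world z) of bush_b_mid below 0.055 m) or (horizontal distance between bush_b_mid and spindle_foot below 0.003 m and z of bush_b_mid in the frame of spindle_foot below 0.032 m and angle between bush_b_mid's own z axis and vertical below 0.05 rad and horizontal distance between bush_a_mid and bowl below 0.055 m and height (world z) of bush_a_mid below 0.055 m)) and angle between bowl's own z axis and vertical below 0.1 rad and linear speed of each of bush_a, bush_b, gauge below 0.03 m/s); the robot touches nothing.
It fails at once if the gauge is pressed against a bush with more than 30 N (contact force between gauge and bush_a above 30 N or contact force between gauge and bush_b above 30 N).
It fails at once if a bush is pressed on the grinder with more than 40 N (contact force between grinder and bush_a above 40 N or contact force between grinder and bush_b above 40 N).
It fails at once if the jar, shaker, hopper, crank, screwdriver or tasting spoon is shifted by more than 20 mm (distance of any of jar, shaker, hopper, crank, screwdriver, tasting_spoon from where it was at the start of the episode above 0.02 m).
It also fails if it takes over 72 s, if anything falls off the work surface, if the arm or the gripper's body presses on something with over 40 N, if the wrist force passes 120 N, or if a joint passes its speed limit or range.

## Working session

There is one attempt and no reset: what is moved stays moved. The work goes in short steps, Python scripts to look and compute and a tool call to move; the robot and the scene stay as the last step left them, time stands still between calls to the robot, and variables do not carry over. Pictures are saved under pics/ and viewed, about 8 in all and at most 12, crops included, and the job is handed in when it is done.

Besides the shell and the picture viewer there is one more tool, called after "Request:" by a JSON object that holds its "op" and its "data". move_arm: Moves the arm, as the interface text tells. Its arguments: {"type":"object","properties":{"targets":{"type":"array"},"force":{"type":"number"}},"required":["targets"]}

```bash
ls; mkdir -p pics
cat > h.py <<'E'
import numpy as np, cv2
from rig import sensors, imaging, arm
def grab(n):
    s=sensors.sense(); d=imaging.get_image(n)
    if 'T_tool_cam' in d:
        T=np.eye(4);T[:3,:3]=np.array(s['eef_rot']).reshape(3,3);T[:3,3]=s['position']
        W=T@np.array(d['T_tool_cam']); d['R']=W[:3,:3].T; d['t']=-d['R']@W[:3,3]
    d['R']=np.array(d['R']);d['t']=np.array(d['t'])
    d['f']=210/np.tan(np.radians(d['fov_y'])/2); return d
def save(d,p,s=1): cv2.imwrite(p,cv2.resize(d['img'][:,:,::-1],None,fx=s,fy=s))
def proj(d,X):
    c=np.atleast_2d(X)@d['R'].T+d['t'];a=c[:,:2]/c[:,2:];a=a*(1+d['k1']*(a**2).sum(1,keepdims=True))
    return a*d['f']+[d['cx'],d['cy']]
def ray(d,uv):
    q=(np.array(uv,float)-[d['cx'],d['cy']])/d['f'];a=q.copy()
    for _ in range(30): a=q/(1+d['k1']*(a@a))
    return -d['R'].T@d['t'], d['R'].T@np.r_[a,1]
def atz(d,uv,z):
    o,r=ray(d,uv);return o+r*(z-o[2])/r[2]
def tri(*dv):
    A=np.zeros((3,3));b=np.zeros(3);L=[ray(*x) for x in dv]
    for o,r in L:
        r=r/np.linalg.norm(r);P=np.eye(3)-np.outer(r,r);A+=P;b+=P@o
    X=np.linalg.solve(A,b)
    return X,[np.linalg.norm(np.cross(X-o,r/np.linalg.norm(r))) for o,r in L]
E
python3 - <<'E'
from h import *
s=sensors.sense();print({k:np.round(v,3).tolist() for k,v in s.items()})
for n in('top','side','wrist'):
    d=grab(n);save(d,f'pics/{n}0.png',1.4);print(n,d['fov_y'],d['cx'],d['cy'],d['k1'],(-d['R'].T@d['t']).round(3),d['R'].round(2).tolist())
E
```

```text
pics
{'clock': 0.0, 'joint_pos': [1.276, 0.265, 1.605, -0.0, 1.274, -0.037], 'qvel': [0.001, -0.001, -0.001, 0.001, 0.001, 0.001], 'joint_efforts': [0.0, -50.211, -35.688, 0.073, 0.029, -0.0], 'position': [0.172, 0.652, 0.216], 'eef_rot': [[-0.001, -0.967, 0.255], [-0.002, 0.255, 0.967], [-1.0, 0.0, -0.002]], 'force': [0.393, 0.671, 0.589], 'torque': [0.013, -0.036, -0.018], 'finger_gap': 0.088}
top 50.50136784137387 282.0299452695475 211.54717589064063 -0.04646493197885718 [ 0.376 -0.02   1.181] [[0.14, -0.99, -0.0], [-0.97, -0.13, -0.22], [0.21, 0.03, -0.98]]
side 46.09497335025988 279.85053058885404 219.35070592758422 -0.06467733241593102 [0.511 0.672 0.891] [[-0.99, -0.11, -0.01], [-0.08, 0.75, -0.65], [0.08, -0.65, -0.76]]
wrist 63.88748283472139 283.43681350328546 204.88197266616874 -0.03853491594548072 [0.093 0.672 0.384] [[0.26, 0.97, -0.0], [0.92, -0.24, 0.31], [0.3, -0.08, -0.95]]
```

View pics/top0.png

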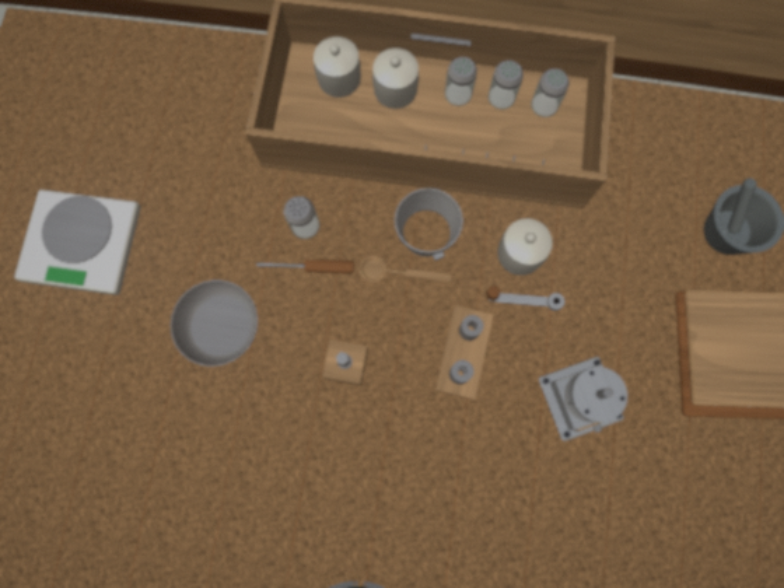

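View pics/side0.png

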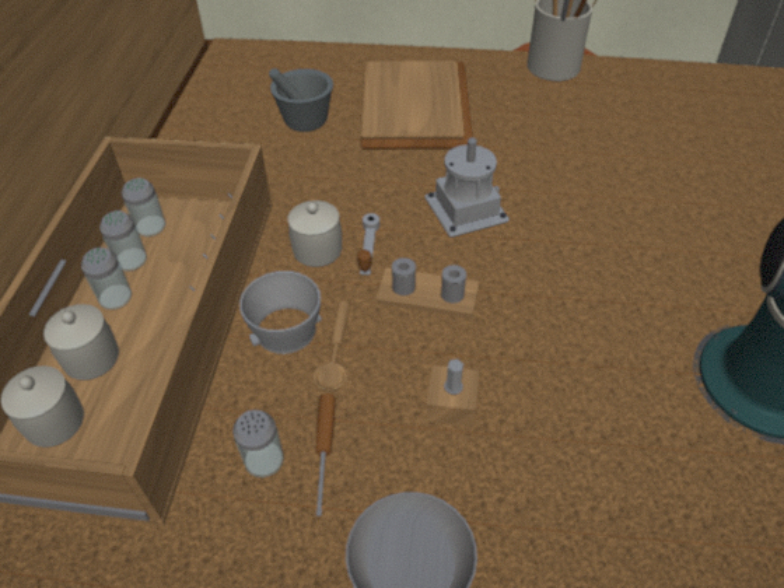

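Top view (view scale 1.4): gauge at (343,359), bushes at (472,326) and (461,371), spindle at (605,392), bowl at (215,322). Side view: gauge top (455,364), bushes (404,265) and (453,273), spindle (472,142), bowl (412,545).

Run:
```python
from h import *
t=grab('top');s=grab('side')
P={'gauge':((343,358),(455,363)),'bushFar':((472,325),(404,264)),'bushNear':((461,370),(453,273)),'spin':((607,392),(472,141))}
for k,(a,b) in P.items():
    X,e=tri((t,np.array(a)/1.4),(s,np.array(b)/1.4));print(k,X.round(4),np.round(e,4))
print('bowl rim',atz(t,np.array([215,322])/1.4,.046),'rack c',atz(t,np.array([466,352])/1.4,.013))
for nm,c in {'rack':[(457,307),(494,312),(475,397),(437,391)],'block':[(331,341),(367,347),(362,384),(324,377)]}.items():
    print(nm,[atz(t,np.array(q)/1.4,.013 if nm=='rack' else .046)[:2].round(3) for q in c])
print({k:atz(t,np.array(q)/1.4,.03)[:2].round(3) for k,q in dict(shaker=(302,220),hopper=(428,225),jar=(524,250),knob=(493,292),crankend=(557,300),spoonbowl=(373,268),spoonend=(449,277)).items()})
x=sensors.sense();print(x['clock'])
```

```text
gauge [0.4938 0.0901 0.0997] [0.0016 0.0016]
bushFar [ 0.5886 -0.1289  0.0665] [0.0011 0.0011]
bushNear [ 0.5057 -0.119   0.0638] [0.0018 0.0018]
spin [ 0.4905 -0.3507  0.1611] [0.001 0.001]
bowl rim [0.53102943 0.34203897 0.046     ] rack c [ 0.54469809 -0.12862021  0.013     ]
rack [array([ 0.628, -0.102]), array([ 0.628, -0.173]), array([ 0.464, -0.155]), array([ 0.465, -0.084])]
block [array([0.526, 0.123]), array([0.524, 0.055]), array([0.456, 0.054]), array([0.459, 0.125])]
{'shaker': array([0.755, 0.219]), 'hopper': array([ 0.778, -0.026]), 'jar': array([ 0.754, -0.215]), 'knob': array([ 0.663, -0.165]), 'crankend': array([ 0.664, -0.287]), 'spoonbowl': array([0.678, 0.067]), 'spoonend': array([ 0.68 , -0.079])}
0.25
```

Request:
{"op": "move_arm", "data": {"targets": [[0,-34,-455,-461,75],[0,-34,-455,-461,75],[0,-34,-455,-461,75],[0,-34,-455,-461,75],[0,-34,-455,-461,75],[0,-34,-455,-461,75],[0,-34,-455,-461,75],[0,-34,-455,-461,75],[0,-34,-455,-461,75],[0,-34,-455,-461,75],[0,-34,-455,-461,75],[0,-34,-455,-461,75]], "force": 14}}

```text
clock: 1.45
position: [0.4708, 0.131, 0.249]
eef_rot: [[0.001, -0.004, 1.0], [-0.001, 1.0, 0.004], [-1.0, -0.001, 0.001]]
force: [0.6, -0.1, 0.6]
finger_gap: 0.0883
```

Request:
{"op": "move_arm", "data": {"targets": [[0,0,-41,23,0],[0,0,-41,23,0],[0,0,-41,23,0]]}}

```text
clock: 1.75
position: [0.4941, 0.0891, 0.2489]
eef_rot: [[-0.0, -0.001, 1.0], [-0.0, 1.0, 0.001], [-1.0, -0.0, -0.0]]
force: [-0.2, 0.1, -1.2]
finger_gap: 0.0881
```

Run:
```python
from h import *
s=sensors.sense();d=grab('wrist');save(d,'pics/w1.png',1.4);np.save('w1.npy',d,allow_pickle=True)
print(s['position'],s['clock'],s['qvel'])
for n,X in dict(g=[.494,.09,.1],bf=[.5886,-.1289,.063],bn=[.5057,-.119,.063]).items(): print(n,proj(d,X)*1.4)
```

```text
[0.49407394 0.08908323 0.24885655] 1.75 [ 0.04914295 -0.00974978  0.01374189  0.0066609   0.00185457  0.00159269]
g [[398.77159554 252.85550325]]
bf [[501.73734536 476.16991695]]
bn [[411.28758118 467.59816171]]
```

View pics/w1.png

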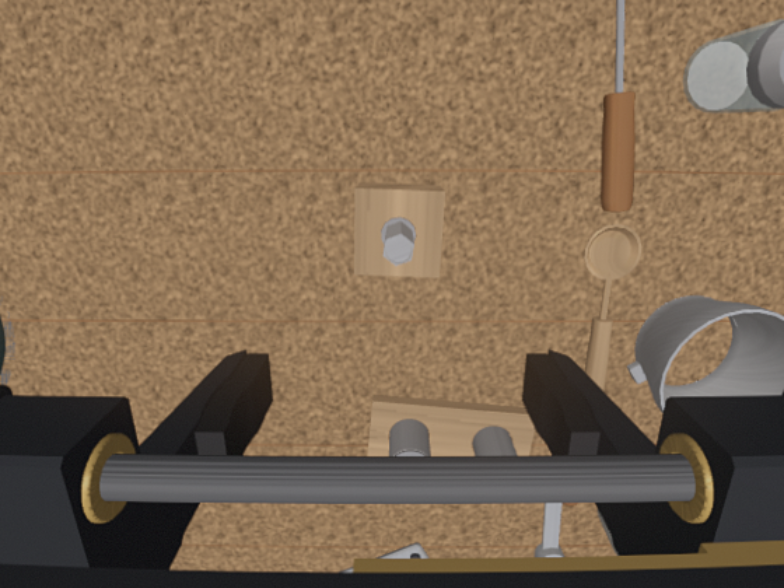

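Request:
{"op": "move_arm", "data": {"targets": [[0,37,-208,12,0],[0,37,-208,12,0],[0,37,-208,12,0],[0,37,-208,12,0],[0,37,-208,12,0],[0,37,-208,12,0],[0,37,-208,12,0]]}}

```text
clock: 2.5
position: [0.5062, -0.116, 0.212]
eef_rot: [[-0.0, -0.004, 1.0], [0.001, 1.0, 0.004], [-1.0, 0.001, -0.0]]
force: [0.4, -0.8, -0.2]
finger_gap: 0.0886
```

Run:
```python
from h import *
s=sensors.sense();d=grab('wrist');d['s']=s;np.save('w2.npy',d,allow_pickle=True)
print(s['position'],s['clock'],np.abs(s['qvel']).max())
for n,X in dict(bf=[.5886,-.1289,.063],bn=[.5057,-.119,.063]).items(): print(n,proj(d,X))
```

```text
[ 0.50622345 -0.11595701  0.21196621] 2.5 0.015285668752703548
bf [[368.85404177 194.8467435 ]]
bn [[284.3851442  184.74148783]]
```

Request:
{"op": "move_arm", "data": {"targets": [[0,0,-13,82,0],[0,0,-13,82,0],[0,0,-13,82,0],[0,0,-13,82,0]]}}

```text
clock: 2.95
position: [0.5887, -0.1263, 0.2121]
eef_rot: [[-0.001, -0.008, 1.0], [0.001, 1.0, 0.008], [-1.0, 0.001, -0.001]]
force: [0.1, 0.5, -0.0]
finger_gap: 0.0881
```

Run:
```python
from h import *
s=sensors.sense();d=grab('wrist');d['s']=s;np.save('w3.npy',d,allow_pickle=True)
print(s['position'],s['clock'],np.abs(s['qvel']).max())
L=[]
for f,X in(('w1',[.494,.09,.1]),('w2',[.5057,-.119,.063]),('w3',[.5886,-.1289,.063])):
    e=np.load(f+'.npy',allow_pickle=True).item();p=proj(e,X)[0];c=p.round().astype(int);print(f,p,c)
    q=e['img'][c[1]-30:c[1]+30,c[0]-30:c[0]+30,::-1];L.append(cv2.resize(q,None,fx=4.3,fy=4.3,interpolation=cv2.INTER_NEAREST))
cv2.imwrite('pics/m1.png',np.hstack(L))
```

```text
[ 0.58868228 -0.12627256  0.21210473] 2.95 0.029059682691769503
w1 [284.83685396 180.61107375] [285 181]
w2 [284.3851442  184.74148783] [284 185]
w3 [284.91001328 184.32937329] [285 184]
```

View pics/m1.png

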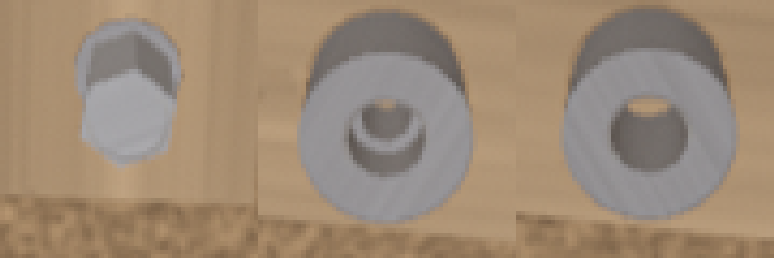

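The wrist crops show a ledge in the near bush and light through the far one. I'll gauge the far bush to confirm. First, a look at the spindle from the same relative height.

Request:
{"op": "move_arm", "data": {"targets": [[0,-102,-224,-100,0],[0,-102,-224,-100,0],[0,-102,-224,-100,0],[0,-102,-224,-100,0],[0,-102,-224,-100,0],[0,-102,-224,-100,0],[0,-102,-224,-100,0],[0,-102,-224,-100,0],[0,-102,-224,-100,0]]}}

```text
clock: 3.9
position: [0.4898, -0.3492, 0.3128]
eef_rot: [[-0.002, -0.009, 1.0], [0.003, 1.0, 0.009], [-1.0, 0.003, -0.002]]
force: [0.2, -0.2, -0.3]
finger_gap: 0.0881
```

Run:
```python
from h import *
s=sensors.sense();d=grab('wrist');d['s']=s;np.save('w4.npy',d,allow_pickle=True)
print(s['position'],s['clock'],np.abs(s['qvel']).max())
p=proj(d,[.4905,-.3507,.165])[0];c=p.round().astype(int);print(p,c)
L=[cv2.resize(d['img'][c[1]-30:c[1]+30,c[0]-30:c[0]+30,::-1],None,fx=6,fy=6,interpolation=cv2.INTER_NEAREST)]
e=np.load('w3.npy',allow_pickle=True).item();c=[285,184]
L.append(cv2.resize(e['img'][c[1]-30:c[1]+30,c[0]-30:c[0]+30,::-1],None,fx=6,fy=6,interpolation=cv2.INTER_CUBIC))
cv2.imwrite('pics/m2.png',np.hstack(L))
```

```text
[ 0.48979372 -0.3491734   0.31277771] 3.9 0.006549082914262884
[285.94833499 183.85853431] [286 184]
```

View pics/m2.png

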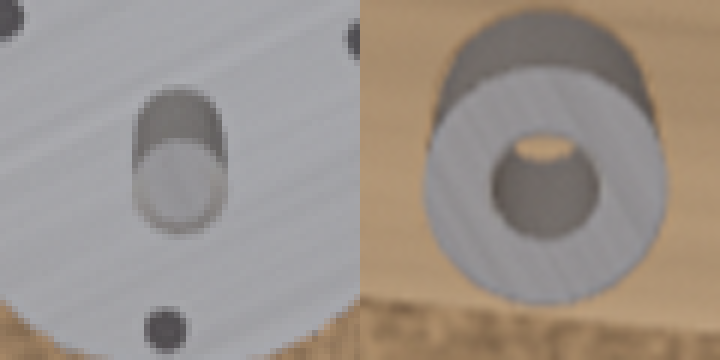

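The spindle end is centred at native px (285.5,184.8) and the through bush at (285.5,184.4). In the earlier crop the gauge top was at (284.3,177.5) and the near bush at (284,184.6).

Run:
```python
from h import *
L=lambda f:np.load(f+'.npy',allow_pickle=True).item()
for n,f,uv,z in(('gauge','w1',(284.3,177.5),.1),('near','w2',(284+-30+128/4.3-.5+0,185-30+134/4.3-.5),.063),('far','w3',(285.5,184.4),.063),('spin','w4',(285.5,184.8),.162)):
    print(n,uv,atz(L(f),uv,z).round(4))
# far bush in w2 vs w3: height check
w2,w3=L('w2'),L('w3');T=w3['img'][184-30:184+30,285-30:285+30]
m=cv2.matchTemplate(w2['img'],T,cv2.TM_CCOEFF_NORMED);_,v,_,l=cv2.minMaxLoc(m);print(v,l)
X,e=tri((w3,(285.5,184.4)),(w2,(l[0]+30.5,l[1]+30.4)));print('far tri',X,e)
```

```text
gauge (284.3, 177.5) [0.4935 0.0931 0.1   ]
near (283.2674418604651, 185.6627906976744) [ 0.5046 -0.1199  0.063 ]
far (285.5, 184.4) [ 0.5892 -0.129   0.063 ]
spin (285.5, 184.8) [ 0.4901 -0.3524  0.162 ]
0.9045544266700745 (253, 156)
far tri [0.52655973 1.43824429 6.04634689] [np.float64(0.0322640392026098), np.float64(0.03226403920260985)]
```

Request:
{"op": "move_arm", "data": {"targets": [[0,60,442,8,7],[0,60,442,8,7],[0,60,442,8,7],[0,60,442,8,7],[0,60,442,8,7],[0,60,442,8,7],[0,110,442,8,7],[0,110,442,8,7],[0,110,442,8,7],[0,110,442,8,7],[0,110,442,8,7],[0,110,442,8,7]]}}

```text
clock: 5.15
position: [0.4935, 0.0931, 0.2042]
eef_rot: [[-0.002, 0.111, 0.994], [0.002, 0.994, -0.111], [-1.0, 0.002, -0.003]]
force: [0.5, 0.6, 0.5]
finger_gap: 0.0881
```

Request:
{"op": "move_arm", "data": {"targets": [[0.3,50,0,0,0],[0.5,100,0,0,0],[0.5,130,0,0,0],[0.5,138,0,0,0],[0.5,138,0,0,0],[0.5,138,0,0,0],[1,138,0,0,0],[1,138,0,0,0],[1,138,0,0,0],[1,138,0,0,0],[1,138,0,0,0]], "force": 14}}

```text
clock: 6.25
position: [0.4943, 0.0936, 0.0673]
eef_rot: [[0.0, 0.111, 0.994], [0.002, 0.994, -0.111], [-1.0, 0.002, -0.0]]
force: [-0.6, -0.9, 4.9]
finger_gap: 0.0195
```

Request:
{"op": "move_arm", "data": {"targets": [[1,-20,0,0,0],[1,-45,0,0,0],[1,-80,0,0,0],[1,-80,0,0,0],[1,-80,0,0,0]]}}

```text
clock: 6.75
position: [0.4945, 0.0936, 0.1475]
eef_rot: [[0.001, 0.111, 0.994], [0.002, 0.994, -0.111], [-1.0, 0.003, 0.001]]
force: [0.1, 0.2, -1.3]
finger_gap: 0.0201
```

Request:
{"op": "move_arm", "data": {"targets": [[1,0,-40,23,0],[1,0,-80,45,0],[1,0,-120,68,0],[1,0,-160,90,0],[1,0,-195,110,0],[1,0,-210,119,0],[1,0,-210,119,0],[1,0,-210,119,0],[1,0,-210,119,0]]}}

```text
clock: 7.65
position: [0.5884, -0.1267, 0.1459]
eef_rot: [[-0.001, 0.109, 0.994], [0.004, 0.994, -0.109], [-1.0, 0.003, -0.002]]
force: [-0.3, 0.2, -1.9]
finger_gap: 0.0201
```

Run:
```python
from h import *
s=sensors.sense();d=grab('wrist');print(s['position'],s['eef_rot'],np.abs(s['qvel']).max())
P=np.array(s['position']);tip=P-[0,0,.0573]
p=proj(d,tip)[0];b=proj(d,[.5892,-.129,.063])[0];print('tip',p,'bore',b)
c=b.round().astype(int);t=grab('side');ts=proj(t,tip)[0];k=ts.round().astype(int);print(ts)
A=cv2.resize(d['img'][c[1]-40:c[1]+40,c[0]-40:c[0]+40,::-1],(400,400),interpolation=cv2.INTER_CUBIC)
B=cv2.resize(t['img'][k[1]-40:k[1]+40,k[0]-40:k[0]+40,::-1],(400,400),interpolation=cv2.INTER_CUBIC)
cv2.imwrite('pics/m3.png',np.hstack([A,B]))
```

```text
[ 0.5883768  -0.12669493  0.14593635] [[-0.00118598  0.10943187  0.99399359]
 [ 0.00356289  0.99398844 -0.10942705]
 [-0.99999295  0.00341172 -0.00156874]] 0.010676654608609634
tip [285.27381661 213.14440513] bore [286.54403178 205.00616166]
[289.0463348  182.66591089]
```

View pics/m3.png

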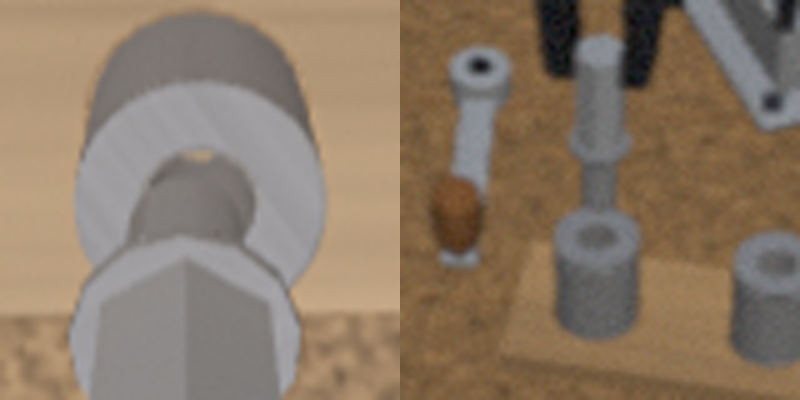

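Request:
{"op": "move_arm", "data": {"targets": [[1,5,-1.8,1.8,0],[1,12,-1.8,1.8,0],[1,20,-1.8,1.8,0],[1,20,-1.8,1.8,0],[1,20,-1.8,1.8,0]]}}

```text
clock: 8.25
position: [0.59, -0.1285, 0.126]
eef_rot: [[-0.001, 0.109, 0.994], [0.003, 0.994, -0.109], [-1.0, 0.003, -0.001]]
force: [-0.1, -0.1, -1.1]
finger_gap: 0.0195
```

Run:
```python
from h import *
s=sensors.sense();d=grab('wrist');print(s['position'],np.abs(s['qvel']).max(),s['force'])
b=proj(d,[.5892,-.129,.063])[0];P=np.array(s['position']);print(b,proj(d,P-[0,0,.0573]),proj(d,P-[0,0,.0213]))
c=b.round().astype(int);t=grab('side');k=proj(t,[.5892,-.129,.08])[0].round().astype(int)
A=cv2.resize(d['img'][c[1]-40:c[1]+40,c[0]-40:c[0]+40,::-1],(400,400),interpolation=cv2.INTER_CUBIC)
B=cv2.resize(t['img'][k[1]-20:k[1]+20,k[0]-20:k[0]+20,::-1],(400,400),interpolation=cv2.INTER_CUBIC)
cv2.imwrite('pics/m4.png',np.hstack([A,B]))
```

```text
[ 0.59001024 -0.12850302  0.12596416] 0.01402781673776923 [-0.08993058 -0.10818962 -1.07119216]
[284.19976927 211.31097447] [[285.2617253  213.12875694]] [[285.44365861 232.70086586]]
```

View pics/m4.png

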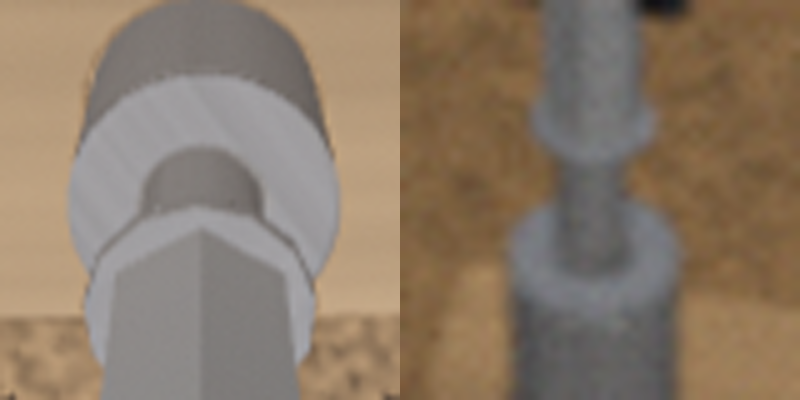

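Request:
{"op": "move_arm", "data": {"targets": [[1,2,0,0,0],[1,4,0,0,0],[1,6,0,0,0],[1,8,0,0,0],[1,9,0,0,0],[1,9,0,0,0]], "force": 10}}

```text
clock: 8.95
position: [0.5917, -0.1293, 0.1196]
eef_rot: [[0.003, 0.109, 0.994], [0.002, 0.994, -0.109], [-1.0, 0.002, 0.002]]
force: [-2.1, -0.7, 6.3]
finger_gap: 0.0195
```

Request:
{"op": "move_arm", "data": {"targets": [[1,-4,0,0,0],[1,-4,0,0,0],[1,-4,0,0,0]]}}

```text
clock: 9.25
position: [0.5916, -0.1292, 0.1235]
eef_rot: [[0.003, 0.109, 0.994], [0.002, 0.994, -0.109], [-1.0, 0.002, 0.002]]
force: [-0.3, -0.7, -1.8]
finger_gap: 0.0195
```

Run:
```python
from h import *
s=sensors.sense();d=grab('wrist');print(s['position'],s['eef_rot'].round(4),s['force'],s['torque'])
b=proj(d,[.5892,-.129,.063])[0];c=b.round().astype(int);t=grab('side');k=proj(t,[.5892,-.129,.08])[0].round().astype(int)
u=grab('top');m=proj(u,[.5892,-.129,.08])[0].round().astype(int)
g=lambda e,c,r:cv2.resize(e['img'][c[1]-r:c[1]+r,c[0]-r:c[0]+r,::-1],(400,400),interpolation=cv2.INTER_CUBIC)
cv2.imwrite('pics/m5.png',np.hstack([g(d,c,35),g(t,k,20)]))
```

```text
[ 0.5916334  -0.12923428  0.12350358] [[ 0.0027  0.1089  0.994 ]
 [ 0.002   0.994  -0.109 ]
 [-1.      0.0023  0.0025]] [-0.28788017 -0.65292786 -1.83088539] [-0.00699599  0.11675557  0.0198442 ]
```

View pics/m5.png

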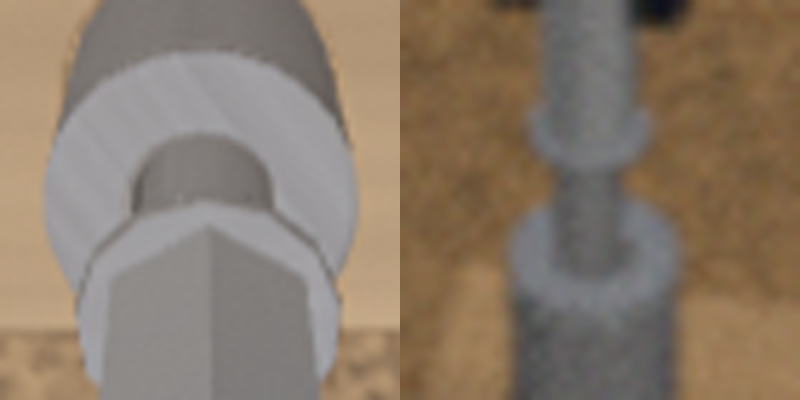

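Request:
{"op": "move_arm", "data": {"targets": [[1,-3,0,-1.6,0],[1,-3,0,-1.6,0],[1,-3,0,-1.6,0],[1,-3,0,-1.6,0]]}}

```text
clock: 9.8
position: [0.5897, -0.129, 0.1261]
eef_rot: [[0.002, 0.109, 0.994], [0.002, 0.994, -0.109], [-1.0, 0.002, 0.002]]
force: [1.2, 1.1, -1.6]
finger_gap: 0.0198
```

Run:
```python
from h import *
s=sensors.sense();d=grab('wrist');P=np.array(s['position']);print(P,s['force'])
t=grab('side');np.save('s5.npy',t,allow_pickle=True);d['s']=s;np.save('w5.npy',d,allow_pickle=True)
th=np.linspace(0,2*np.pi,60)
def circ(c,r):return np.c_[c[0]+r*np.cos(th),c[1]+r*np.sin(th),np.full(60,c[2])]
L=[]
for e,r in((t,20),(d,40)):
    k=proj(e,[.5892,-.129,.075])[0].round().astype(int);sc=400/(2*r)
    im=cv2.resize(e['img'][k[1]-r:k[1]+r,k[0]-r:k[0]+r,::-1],(400,400),interpolation=cv2.INTER_CUBIC)
    f=P+[-.0008,-.0005,0]
    for c,rad,col in(([.5892,-.129,.063],.02,(0,0,255)),([.5892,-.129,.063],.00875,(0,0,255)),(f-[0,0,.0573],.006,(0,255,0)),(f-[0,0,.0213],.014,(0,255,0))):
        q=((proj(e,circ(c,rad))-k+r+.5)*sc).round().astype(np.int32);cv2.polylines(im,[q],True,col,1)
    L.append(im)
cv2.imwrite('pics/m6.png',np.hstack(L))
```

```text
[ 0.58971233 -0.12898318  0.1260775 ] [ 1.16489483  1.12685209 -1.55806751]
```

View pics/m6.png

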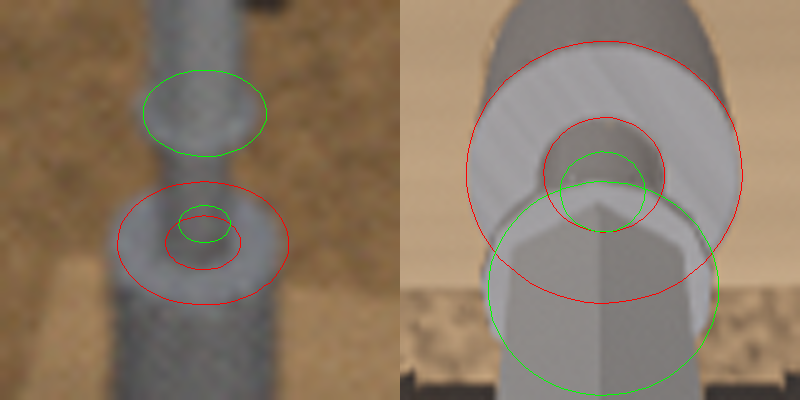

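Run:
```python
from h import *
t=np.load('s5.npy',allow_pickle=True).item();d=np.load('w5.npy',allow_pickle=True).item()
L=[]
for e,r in((t,14),(d,22)):
    k=proj(e,[.5892,-.129,.065])[0].round().astype(int);print(k)
    q=e['img'][k[1]-r:k[1]+r,k[0]-r:k[0]+r,::-1].mean(2)
    lo,hi=(60,140) if e is t else (90,150)
    lo,hi=np.percentile(q,[2,90]);q=np.clip((q-lo)/(hi-lo),0,1)**.7*255
    L.append(cv2.resize(q.astype(np.uint8),(400,400),interpolation=cv2.INTER_CUBIC))
cv2.imwrite('pics/m7.png',np.hstack(L))
```

```text
[289 189]
[284 211]
```

View pics/m7.png

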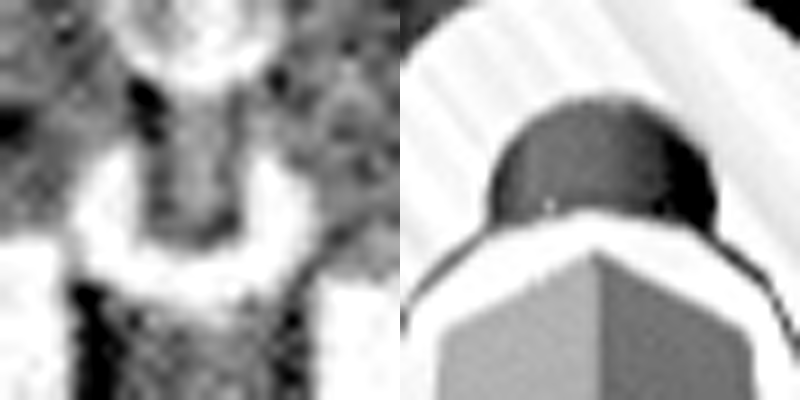

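Inconclusive about the pin's tip, so I'll view it against plain rack wood between the bushes.

Request:
{"op": "move_arm", "data": {"targets": [[1,-20,0,0,0],[1,-20,0,-42,0],[1,-20,0,-42,0],[1,-20,0,-42,0],[1,-20,0,-42,0]]}}

```text
clock: 10.4
position: [0.5488, -0.1247, 0.1464]
eef_rot: [[0.003, 0.109, 0.994], [0.002, 0.994, -0.109], [-1.0, 0.002, 0.003]]
force: [-0.5, -0.6, -0.7]
finger_gap: 0.0199
```

Run:
```python
from h import *
s=sensors.sense();d=grab('wrist');t=grab('side');P=np.array(s['position']);print(P,s['eef_rot'].round(4).tolist())
d['s']=s;np.save('w6.npy',d,allow_pickle=True);np.save('s6.npy',t,allow_pickle=True)
th=np.linspace(0,2*np.pi,80)
def circ(c,r):return np.c_[c[0]+r*np.cos(th),c[1]+r*np.sin(th),np.full(80,c[2])]
f=P+[-.0008,-.0005,0];k=proj(d,f-[0,0,.05])[0].round().astype(int);r=25;sc=16
im=cv2.resize(d['img'][k[1]-r:k[1]+r,k[0]-r:k[0]+r,::-1],(800,800),interpolation=cv2.INTER_CUBIC)[:600]
im=np.clip((im.astype(float)-60)*1.8,0,255).astype(np.uint8)
for h,rad in((.0573,.006),(.0553,.008),(.0213,.014)):
    q=((proj(d,circ(f-[0,0,h],rad))-k+r+.5)*sc).round().astype(np.int32);cv2.polylines(im,[q],True,(0,255,0),1)
cv2.imwrite('pics/m8.png',im)
```

```text
[ 0.54884513 -0.12467623  0.1464069 ] [[0.0033, 0.109, 0.994], [0.0018, 0.994, -0.109], [-1.0, 0.0022, 0.0031]]
```

View pics/m8.png

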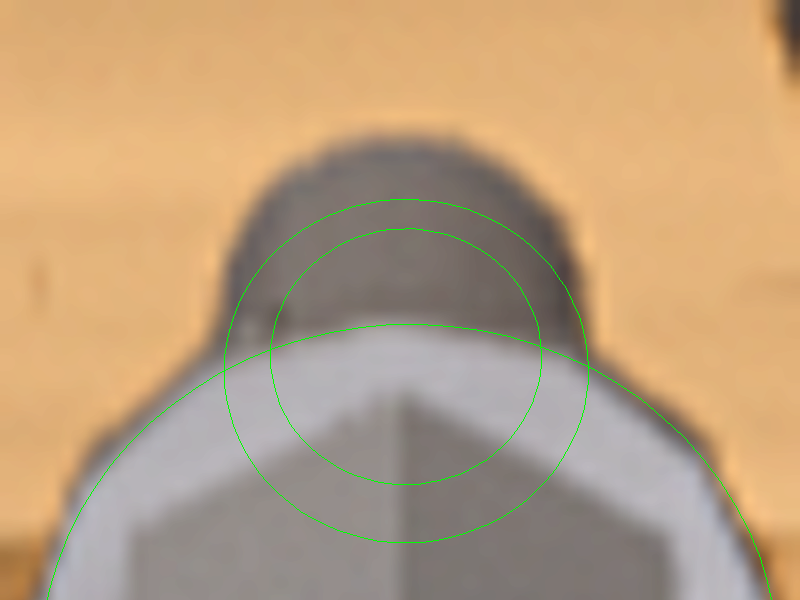

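The pin's tip stands about 3 mm further +y than an upright gauge would put it: outline top at y≈137 in the crop, predicted 199. So the gauge hangs tilted by about 0.08 rad. I'll shift to bring the tip over the bore, enter, then straighten it.

Request:
{"op": "move_arm", "data": {"targets": [[1,0,-1,20,0],[1,0,-2.3,41.7,0],[1,0,-2.3,41.7,0],[1,10,-2.3,41.7,0],[1,19,-2.3,41.7,0],[1,19,-2.3,41.7,0],[1,19,-2.3,41.7,0]]}}

```text
clock: 11.2
position: [0.5891, -0.1312, 0.1264]
eef_rot: [[0.001, 0.109, 0.994], [0.002, 0.994, -0.109], [-1.0, 0.002, 0.001]]
force: [0.6, 0.7, -0.9]
finger_gap: 0.0199
```

Request:
{"op": "move_arm", "data": {"targets": [[1,1,-0.3,0.9,0],[1,3,-0.3,0.9,0],[1,5,-0.3,0.9,0],[1,7,-0.3,0.9,0],[1,9,-0.3,0.9,0],[1,9,-0.3,0.9,0]]}}

```text
clock: 11.8
position: [0.5898, -0.1316, 0.1171]
eef_rot: [[0.001, 0.109, 0.994], [0.002, 0.994, -0.109], [-1.0, 0.002, 0.0]]
force: [0.7, -0.5, -2.0]
finger_gap: 0.0198
```

Entered with no contact force; tip 3 mm below the rim. Going deeper.

Request:
{"op": "move_arm", "data": {"targets": [[1,2,0,0,0],[1,4,0,0,0],[1,6,0,0,0],[1,8,0,0,0],[1,8,0,0,0]]}}

```text
clock: 12.3
position: [0.5896, -0.1316, 0.1087]
eef_rot: [[0.0, 0.109, 0.994], [0.002, 0.994, -0.109], [-1.0, 0.002, -0.0]]
force: [-0.2, -0.4, -1.6]
finger_gap: 0.0199
```

Request:
{"op": "move_arm", "data": {"targets": [[1,1,0.7,0,0],[1,2,1.4,0,0],[1,4,2.2,0,0],[1,5,2.8,0,0],[1,6,2.8,0,0],[1,6,2.8,0,0]]}}

```text
clock: 12.9
position: [0.5899, -0.1287, 0.1025]
eef_rot: [[0.0, 0.109, 0.994], [0.002, 0.994, -0.109], [-1.0, 0.002, -0.0]]
force: [-0.6, -0.9, -2.0]
finger_gap: 0.0199
```

Request:
{"op": "move_arm", "data": {"targets": [[1,2,0,0,0],[1,4,0,0,0],[1,6,0,0,0],[1,8,0,0,0],[1,8,0,0,0]]}}

```text
clock: 13.4
position: [0.5897, -0.1286, 0.094]
eef_rot: [[-0.0, 0.109, 0.994], [0.003, 0.994, -0.109], [-1.0, 0.003, -0.001]]
force: [0.3, -1.0, -2.2]
finger_gap: 0.0197
```

Request:
{"op": "move_arm", "data": {"targets": [[1,2,0,0,0],[1,4,0,0,0],[1,6,0,0,0],[1,8,0,0,0],[1,8,0,0,0]]}}

```text
clock: 13.9
position: [0.5897, -0.1286, 0.0856]
eef_rot: [[-0.0, 0.109, 0.994], [0.003, 0.994, -0.109], [-1.0, 0.003, -0.001]]
force: [0.6, -0.9, -2.4]
finger_gap: 0.0195
```

Request:
{"op": "move_arm", "data": {"targets": [[1,1,0,0,0],[1,2,0,0,0],[1,2.5,0,0,0],[1,2.5,0,0,0]]}}

```text
clock: 14.3
position: [0.5902, -0.1285, 0.0846]
eef_rot: [[0.0, 0.109, 0.994], [0.003, 0.994, -0.109], [-1.0, 0.003, 0.0]]
force: [-1.3, 0.7, 6.4]
finger_gap: 0.0197
```

Run:
```python
from h import *
d=grab('wrist');t=grab('side')
g=lambda e,c,r:cv2.resize(e['img'][c[1]-r:c[1]+r,c[0]-r:c[0]+r,::-1],(400,400),interpolation=cv2.INTER_CUBIC)
k=[proj(e,[.5892,-.129,.075])[0].round().astype(int) for e in(d,t)]
cv2.imwrite('pics/m9.png',np.hstack([g(d,k[0],40),g(t,k[1],25)]));s=sensors.sense();print(s['position'],s['force'])
```

```text
[ 0.59021174 -0.12849276  0.08465293] [-1.41558046  0.69238555  6.46906362]
```

View pics/m9.png

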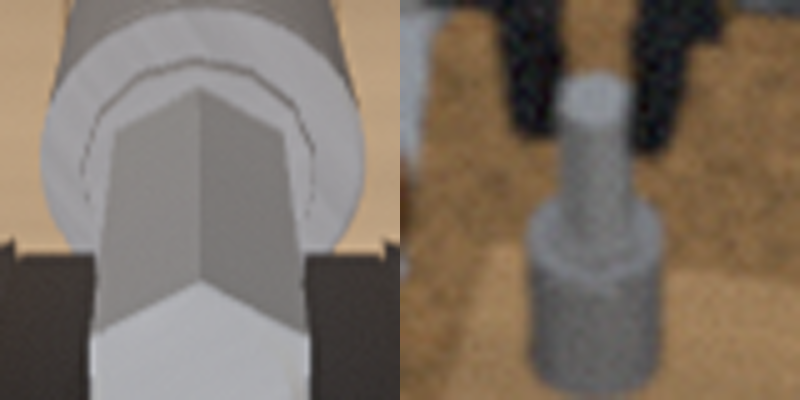

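The collar sits flat on the bush (TCP 84.6 mm, expected 84.3; about 8 N), so the far bush is the good one. Returning the gauge.

Request:
{"op": "move_arm", "data": {"targets": [[1,-10,0,0,0],[1,-25,0,0,0],[1,-45,0,0,0],[1,-63,0,0,0],[1,-63,0,0,0],[1,-63,42,-24,0],[1,-63,84,-48,0],[1,-63,126,-72,0],[1,-63,168,-96,0],[1,-63,200,-114,0],[1,-63,210.3,-119.5,0],[1,-63,210.3,-119.5,0]]}}

```text
clock: 15.6
position: [0.4933, 0.0945, 0.1479]
eef_rot: [[-0.0, 0.106, 0.994], [0.003, 0.994, -0.106], [-1.0, 0.003, -0.0]]
force: [-1.1, 0.5, -2.6]
finger_gap: 0.0198
```

Run:
```python
from h import *
s=sensors.sense();d=grab('wrist');P=np.array(s['position']);print(P,s['force'])
f=P+[-.0008,-.0005,0]
# tip silhouette: synth predicted top of shoulder vs column profile
th=np.linspace(0,2*np.pi,80)
c=proj(d,f-[0,0,.0553])[0];top=proj(d,f-[0,0,.0553]+[0,.008,0])[0];col=proj(d,f-[0,0,.0213]+[0,.014,0])[0]
print('shoulder top',top,'collar top',col)
u=int(round(top[0]));print([(v,d['img'][v,u-1:u+2].mean(0).astype(int).tolist()) for v in range(int(top[1])-10,int(col[1])+4)])
cv2.imwrite('pics/m10.png',cv2.resize(d['img'][int(c[1])-30:int(c[1])+30,u-30:u+30,::-1],(480,480)))
```

```text
[0.49334712 0.09451236 0.14785523] [-1.07026848  0.45837778 -2.57925607]
shoulder top [282.91844707 204.02061468] collar top [281.68846976 211.8812834 ]
[(194, [168, 141, 111]), (195, [146, 121, 93]), (196, [133, 108, 83]), (197, [136, 111, 84]), (198, [138, 113, 86]), (199, [139, 114, 87]), (200, [139, 113, 86]), (201, [139, 113, 87]), (202, [139, 113, 87]), (203, [139, 114, 88]), (204, [142, 117, 89]), (205, [142, 116, 89]), (206, [151, 124, 95]), (207, [182, 155, 122]), (208, [194, 167, 133]), (209, [196, 169, 134]), (210, [188, 162, 132]), (211, [151, 135, 119]), (212, [122, 116, 112]), (213, [122, 115, 113]), (214, [123, 117, 113])]
```

Run:
```python
from h import *
s=sensors.sense();d=grab('wrist');P=np.array(s['position']);print(P)
for v in list(range(209,236)): print(v,d['img'][v,276:290:2].mean(1).astype(int) if 0 else d['img'][v,281:284].mean(0).astype(int).tolist(),end=' ')
print()
for v in (211,213,215,217,219): print(v,[tuple(x) for x in d['img'][v,262:304:3].astype(int).tolist()])
```

```text
[0.49417428 0.09343924 0.14803618]
209 [196, 168, 134] 210 [194, 167, 133] 211 [162, 142, 122] 212 [125, 118, 114] 213 [121, 115, 113] 214 [123, 117, 113] 215 [123, 116, 113] 216 [123, 117, 113] 217 [122, 115, 111] 218 [128, 123, 119] 219 [152, 149, 149] 220 [163, 161, 162] 221 [163, 161, 163] 222 [163, 160, 163] 223 [154, 151, 152] 224 [140, 136, 134] 225 [134, 130, 126] 226 [134, 131, 127] 227 [134, 131, 127] 228 [135, 131, 128] 229 [135, 131, 128] 230 [135, 131, 128] 231 [134, 130, 127] 232 [134, 131, 128] 233 [134, 130, 128] 234 [134, 130, 127] 235 [135, 129, 128] 
211 [(180, 153, 121), (180, 153, 122), (180, 153, 122), (180, 152, 120), (186, 159, 127), (188, 160, 126), (177, 153, 127), (154, 136, 120), (165, 143, 122), (186, 160, 130), (188, 160, 127), (186, 158, 127), (186, 159, 127), (185, 158, 126)]
213 [(181, 155, 123), (181, 154, 123), (180, 153, 122), (180, 153, 122), (187, 159, 127), (157, 138, 119), (122, 116, 114), (121, 115, 112), (120, 114, 111), (117, 109, 104), (189, 160, 128), (185, 157, 126), (187, 160, 128), (185, 158, 126)]
215 [(181, 154, 123), (180, 153, 121), (180, 153, 122), (180, 152, 122), (185, 157, 125), (120, 115, 113), (125, 117, 114), (122, 116, 113), (121, 114, 110), (116, 109, 104), (122, 112, 102), (187, 159, 127), (187, 160, 128), (185, 158, 126)]
217 [(182, 155, 123), (180, 152, 121), (180, 153, 122), (180, 154, 123), (137, 124, 112), (124, 119, 115), (122, 116, 111), (122, 116, 112), (119, 112, 109), (117, 109, 106), (109, 104, 100), (187, 158, 125), (187, 159, 128), (185, 158, 126)]
219 [(181, 154, 123), (180, 153, 121), (180, 153, 122), (182, 154, 122), (116, 109, 105), (123, 117, 113), (145, 140, 139), (155, 153, 154), (148, 144, 144), (124, 118, 115), (115, 108, 105), (149, 128, 106), (187, 160, 128), (186, 158, 127)]
```

```bash
cat > fit.py <<'E'
from h import *
from scipy.optimize import least_squares
from scipy.spatial import ConvexHull
th=np.linspace(0,2*np.pi,120)
def toprow(pts,us):
    h=pts[ConvexHull(pts).vertices];out=np.full(len(us),np.nan)
    for i,u in enumerate(us):
        vs=[]
        for a,b in zip(h,np.roll(h,-1,0)):
            if (a[0]-u)*(b[0]-u)<=0 and a[0]!=b[0]: vs.append(a[1]+(b[1]-a[1])*(u-a[0])/(b[0]-a[0]))
        if vs: out[i]=min(vs)
    return out
def ring(P,p,h,r):  # p: dx,dy at grip height(TCP+11mm), dz, tilt: axis dir; h above tip
    ax=np.array([p[4],p[3],1]);ax/=np.linalg.norm(ax)
    g=P+[p[0],p[1],.011]; c=g+ax*(h-.0683+p[2])
    e1=np.cross([0,1,0],ax);e1/=np.linalg.norm(e1);e2=np.cross(ax,e1)
    return c+r*(np.outer(np.cos(th),e1)+np.outer(np.sin(th),e2))
def fit(d,P):
    img=d['img'].astype(float);sat=img.max(2)-img.min(2);br=img.mean(2)
    c=proj(d,P-[0,0,.05])[0];u0=int(round(c[0]));us=np.arange(u0-11,u0+12)
    def cross(a,v0,v1,t,up):
        for v in range(v0,v1):
            if (a[v]-t)*(a[v+1]-t)<=0 and ((a[v+1]<a[v])==up): return v+(a[v]-t)/(a[v]-a[v+1])
        return np.nan
    v0=int(c[1])-32
    # lowest metal->wood transition: search upward from collar
    tops=[];cols=[]
    vc=int(c[1])+30
    for u in us:
        s=sat[:,u];v=vc
        while v>v0 and s[v]<30: v-=1
        tops.append(v+(s[v]-30)/(s[v]-s[v+1]) if s[v]!=s[v+1] else np.nan)
        cols.append(cross(br[:,u],v+3,v+22,137,False) if abs(u-u0)<8 else np.nan)
    us=us.astype(float);tops=np.array(tops);cols=np.array(cols)
    def pred(p):
        pin=np.vstack([proj(d,ring(P,p,h,r)) for h,r in((0,.006),(.002,.008),(.036,.008))])
        col=np.vstack([proj(d,ring(P,p,h,.014)) for h in(.036,.04)])
        return np.fmin(toprow(pin,us),toprow(col,us)),toprow(col,us)
    def res(p):
        a,b=pred(p);r=np.r_[a-tops,b-cols];r=np.where(np.isnan(r),0,r)
        return np.r_[np.clip(r,-6,6),(p[2])/.0015,p[4]/.01,p[0]/.003]
    R=least_squares(res,[-.0008,-.001,0,0,0],x_scale=[.001,.001,.001,.02,.02],loss='soft_l1',diff_step=1e-3 if 0 else None)
    return R.x,np.sqrt(np.mean(R.fun**2)),us,tops,cols
def report(d,P):
    x,e,us,t,c=fit(d,P);print('dx,dy@grip,dz mm',(x[:3]*1e3).round(2),'tilt y,x',x[3:].round(3),'rms px',round(e,2));
    print('tip offset from TCP mm',((x[:2]-.0683*x[[4,3]])*1e3).round(2));print(t[::4].round(1),c[6:17:3].round(1))
E
python3 - <<'E'
from fit import *
d=np.load('w6.npy',allow_pickle=True).item();report(d,np.array(d['s']['position']))
s=sensors.sense();d=grab('wrist');P=np.array(s['position']);np.save('w7.npy',d,allow_pickle=True);print(P);report(d,P)
# hole darkness
v=int(proj(d,[.494,.093,.046])[0][1]);print('hole pred px',proj(d,[.494,.093,.046]),proj(d,[.494,.102,.046]))
for r in range(186,212,2): print(r,d['img'][r,266:300:2].mean(1).astype(int).tolist() if 0 else d['img'][r,262:304:2].mean(1).astype(int).tolist())
E
```

```text
dx,dy@grip,dz mm [-0.89 -2.63 -0.06] tilt y,x [-0.077 -0.001] rms px 0.24
tip offset from TCP mm [-0.82  2.63]
[205.2 201.6 200.2 200.4 202.1 207.1] [212.1 211.5 212.1 212.7]
[0.4946241  0.09278228 0.14813032]
dx,dy@grip,dz mm [-1.42 -4.09 -0.02] tilt y,x [0.027 0.001] rms px 0.19
tip offset from TCP mm [-1.51 -5.91]
[216.8 212.7 211.4 211.4 212.9 217.2] [218.8 218.3 218.7 219.6]
hole pred px [[284.08536566 195.1290009 ]] [[282.90062715 184.72848622]]
186 [151, 153, 151, 151, 154, 159, 137, 132, 136, 142, 147, 148, 147, 150, 144, 139, 154, 159, 157, 158, 160]
188 [151, 152, 152, 152, 155, 143, 135, 147, 144, 143, 147, 148, 148, 153, 153, 141, 145, 159, 157, 158, 158]
190 [152, 153, 152, 152, 150, 135, 121, 108, 146, 143, 146, 149, 146, 154, 141, 111, 148, 152, 157, 156, 159]
192 [151, 152, 151, 153, 144, 138, 92, 94, 111, 138, 148, 149, 147, 132, 114, 109, 139, 154, 157, 156, 159]
194 [152, 152, 152, 152, 140, 140, 91, 99, 102, 106, 114, 117, 115, 113, 115, 113, 126, 156, 156, 156, 160]
196 [151, 152, 151, 151, 143, 142, 93, 101, 106, 109, 114, 116, 116, 117, 116, 118, 129, 158, 157, 157, 158]
198 [151, 152, 152, 151, 145, 148, 97, 102, 107, 110, 114, 115, 117, 118, 121, 120, 152, 158, 156, 156, 158]
200 [151, 152, 152, 150, 150, 151, 141, 98, 107, 111, 114, 116, 119, 121, 124, 129, 157, 157, 157, 156, 158]
202 [151, 152, 151, 151, 152, 152, 156, 132, 107, 112, 116, 118, 122, 126, 129, 157, 157, 158, 157, 155, 158]
204 [152, 151, 152, 151, 152, 153, 157, 159, 147, 124, 121, 123, 130, 156, 163, 159, 156, 158, 156, 155, 158]
206 [152, 151, 151, 150, 152, 154, 158, 157, 158, 162, 166, 166, 171, 165, 162, 156, 157, 157, 157, 156, 157]
208 [153, 151, 152, 150, 151, 154, 157, 156, 159, 163, 166, 168, 168, 165, 160, 155, 156, 157, 158, 155, 158]
210 [152, 152, 152, 151, 151, 153, 157, 156, 160, 165, 168, 163, 169, 166, 161, 157, 157, 157, 158, 156, 158]
```

Wrist-image fits now give the gauge pose in the grip: tip at −5.9 mm y from the TCP. The hole is at about (0.4936,0.093). Moving over it.

Request:
{"op": "move_arm", "data": {"targets": [[1,0,3,0,0],[1,0,6.1,0,0],[1,10,6.1,0,0],[1,20,6.1,0,0],[1,30,6.1,0,0],[1,34,6.1,0,0],[1,36,6.1,0,0],[1,36,6.1,0,0]]}}

```text
clock: 16.55
position: [0.4953, 0.0985, 0.1117]
eef_rot: [[-0.0, 0.109, 0.994], [0.002, 0.994, -0.109], [-1.0, 0.002, -0.0]]
force: [0.9, -0.6, -2.0]
finger_gap: 0.0197
```

Run:
```python
from fit import *
s=sensors.sense();d=grab('wrist');P=np.array(s['position']);print(P,s['force']);report(d,P)
print(proj(d,[.4936,.093,.046]),proj(d,[.4936,.105,.046]))
c=proj(d,[.4936,.093,.046])[0].astype(int)
for r in range(c[1]-22,c[1]+4,2): print(r,d['img'][r,c[0]-22:c[0]+24:2].mean(1).astype(int).tolist())
```

```text
[0.49527797 0.09850789 0.11168618] [ 0.87712414 -0.63248535 -2.02019749]
dx,dy@grip,dz mm [-1.47 -4.24  0.13] tilt y,x [0.019 0.002] rms px 0.21
tip offset from TCP mm [-1.57 -5.52]
[216.  212.2 211.1 211.3 212.6 216.7] [218.8 218.3 218.7 219.6]
[[283.67033828 216.52600441]] [[281.84903128 201.05966288]]
194 [153, 152, 152, 153, 157, 158, 157, 162, 166, 167, 168, 167, 164, 162, 159, 155, 158, 158, 159, 157, 156, 159, 157]
196 [152, 152, 153, 153, 157, 158, 157, 160, 165, 168, 169, 167, 165, 163, 160, 154, 156, 158, 160, 156, 156, 158, 158]
198 [153, 151, 152, 153, 157, 158, 156, 161, 165, 168, 168, 168, 165, 163, 160, 156, 157, 159, 158, 158, 156, 159, 160]
200 [152, 152, 152, 153, 157, 157, 157, 162, 164, 168, 169, 169, 166, 164, 159, 156, 157, 159, 159, 158, 157, 159, 158]
202 [153, 152, 153, 152, 156, 157, 157, 161, 165, 164, 161, 153, 155, 154, 161, 157, 157, 158, 159, 157, 155, 158, 158]
204 [153, 152, 152, 152, 155, 158, 157, 152, 141, 136, 138, 142, 143, 141, 139, 144, 154, 158, 159, 157, 156, 159, 159]
206 [152, 152, 151, 152, 156, 158, 141, 132, 136, 143, 145, 150, 147, 149, 149, 142, 138, 154, 159, 157, 156, 157, 159]
208 [153, 151, 151, 152, 156, 140, 135, 118, 147, 145, 144, 149, 146, 150, 155, 141, 138, 143, 154, 158, 155, 158, 158]
210 [152, 152, 151, 152, 148, 136, 128, 92, 104, 129, 145, 146, 145, 149, 133, 114, 112, 147, 148, 159, 156, 157, 159]
212 [152, 152, 151, 153, 138, 137, 96, 95, 102, 112, 119, 118, 116, 115, 112, 114, 111, 140, 152, 155, 156, 158, 158]
214 [152, 151, 151, 151, 137, 137, 90, 102, 120, 118, 118, 117, 118, 114, 110, 109, 115, 120, 156, 154, 156, 157, 159]
216 [151, 152, 151, 151, 140, 141, 90, 113, 120, 118, 118, 117, 118, 112, 111, 108, 105, 116, 158, 155, 156, 157, 158]
218 [151, 152, 151, 151, 143, 145, 97, 114, 115, 116, 118, 130, 119, 114, 110, 106, 102, 119, 158, 157, 156, 157, 158]
```

Request:
{"op": "move_arm", "data": {"targets": [[1,3,-0.5,0,0],[1,6,-0.5,0,0],[1,9,-0.5,0,0],[1,12,-0.5,0,0],[1,16,-0.7,0,0],[1,19,-1,0,0],[1,19,-1,0,0]]}}

```text
clock: 17.3
position: [0.495, 0.0975, 0.0924]
eef_rot: [[-0.001, 0.109, 0.994], [0.002, 0.994, -0.109], [-1.0, 0.002, -0.001]]
force: [-0.0, 0.5, -0.7]
finger_gap: 0.0201
```

Tip is 11 mm in, free. Continue to the collar.

Request:
{"op": "move_arm", "data": {"targets": [[1,4,-0.3,0,0],[1,8,-0.6,0,0],[1,12,-0.6,0,0],[1,16,-0.6,0,0],[1,20,-0.6,0,0],[1,23,-0.6,0,0],[1,23,-0.6,0,0]]}}

```text
clock: 18.0
position: [0.4944, 0.0969, 0.0688]
eef_rot: [[-0.002, 0.109, 0.994], [0.002, 0.994, -0.109], [-1.0, 0.002, -0.002]]
force: [0.9, -0.6, -1.2]
finger_gap: 0.02
```

Request:
{"op": "move_arm", "data": {"targets": [[1,1,0,0,0],[1,1.5,0,0,0],[1,1.5,0,0,0],[0.5,1.5,0,0,0],[0.5,1.5,0,0,0],[0.5,1.5,0,0,0],[0.5,1.5,0,0,0],[0.5,-20,0,0,0],[0.4,-60,0,0,0],[0.2,-90,0,0,0],[0.2,-90,0,0,0]]}}

```text
clock: 19.1
position: [0.4983, 0.0973, 0.164]
eef_rot: [[0.008, 0.109, 0.994], [0.003, 0.994, -0.109], [-1.0, 0.004, 0.007]]
force: [0.5, -0.9, -0.0]
finger_gap: 0.0657
```

Run:
```python
from h import *
s=sensors.sense();d=grab('wrist');P=np.array(s['position']);print(P,s['force'],s['finger_gap'])
print('hextop pred if upright seated',proj(d,[.4936,.0925,.1])[0])
h=[[.4936+.01155*np.sin(a),.0925+.01155*np.cos(a),.1] for a in np.radians(np.arange(0,360,60))]
print('verts rows',proj(d,h).round(1).tolist())
c=proj(d,[.4936,.0925,.1])[0].round().astype(int);print(c)
for r in range(c[1]-30,c[1]+22,3): print(r,d['img'][r,c[0]-22:c[0]+24:3].mean(1).astype(int).tolist(),(lambda q:(q.max(1)-q.min(1)).tolist())(d['img'][r,c[0]-22:c[0]+24:3].astype(int)))
```

```text
[0.49834276 0.09732611 0.16397463] [ 0.54964842 -0.85993762 -0.03964082] 0.06570112794161606
hextop pred if upright seated [278.72580017 217.07243218]
verts rows [[276.9, 202.1], [291.5, 208.2], [293.1, 223.0], [280.5, 231.6], [266.2, 225.8], [264.1, 211.1]]
[279 217]
187 [145, 146, 144, 134, 156, 155, 133, 128, 119, 141, 156, 141, 150, 153, 149, 146] [58, 58, 58, 38, 2, 2, 8, 9, 9, 3, 3, 2, 61, 58, 58, 57]
190 [145, 146, 143, 157, 135, 129, 130, 126, 118, 118, 122, 153, 135, 152, 151, 146] [58, 57, 61, 4, 7, 9, 7, 8, 9, 10, 7, 2, 48, 59, 59, 58]
193 [145, 147, 137, 152, 129, 130, 130, 127, 118, 118, 118, 126, 154, 152, 151, 148] [57, 57, 47, 3, 8, 7, 8, 9, 9, 9, 10, 8, 2, 60, 59, 57]
196 [146, 145, 151, 147, 130, 130, 130, 126, 118, 118, 119, 120, 154, 151, 151, 148] [57, 57, 15, 3, 7, 8, 8, 8, 9, 9, 9, 8, 3, 61, 59, 58]
199 [145, 145, 129, 136, 130, 129, 130, 126, 118, 117, 118, 117, 153, 152, 150, 149] [58, 57, 37, 6, 9, 8, 7, 9, 9, 10, 9, 9, 3, 60, 59, 58]
202 [146, 144, 146, 130, 129, 128, 131, 157, 117, 115, 117, 117, 157, 151, 151, 151] [57, 58, 57, 6, 8, 8, 8, 2, 9, 10, 9, 9,
[... 1046 characters left out ...]
71, 173, 162, 159, 150, 150, 150, 152, 151] [57, 57, 57, 59, 12, 2, 3, 4, 3, 2, 19, 59, 59, 58, 59, 58]
229 [146, 147, 146, 145, 146, 151, 165, 158, 161, 161, 153, 148, 151, 149, 151, 151] [57, 57, 58, 57, 58, 59, 6, 2, 2, 49, 60, 59, 58, 59, 58, 59]
232 [145, 147, 145, 146, 146, 150, 151, 160, 162, 160, 149, 141, 142, 137, 136, 129] [57, 57, 58, 57, 57, 58, 60, 55, 63, 60, 60, 58, 59, 58, 59, 59]
235 [130, 131, 120, 114, 139, 119, 132, 122, 111, 117, 122, 134, 129, 142, 128, 126] [58, 59, 56, 56, 65, 58, 62, 58, 54, 57, 59, 64, 61, 66, 60, 61]
238 [139, 133, 125, 141, 127, 127, 114, 127, 121, 135, 128, 131, 123, 125, 125, 135] [67, 63, 60, 65, 61, 60, 54, 62, 57, 64, 62, 62, 59, 60, 61, 63]
```

The hex top spans rows 202–231 and columns 264–292, which matches an upright, seated gauge. Now the good bush.

Request:
{"op": "move_arm", "data": {"targets": [[0.4,0,-215,116,0],[0.4,0,-215,116,0],[0.4,0,-215,116,0],[0.4,0,-215,116,0],[0.4,0,-215,116,0],[0.4,0,-215,116,0],[0.4,0,-215,116,0],[0.4,0,-215,116,0],[0.4,0,-215,116,0]], "force": 25}}

```text
clock: 20.05
position: [0.5875, -0.1278, 0.1604]
eef_rot: [[0.002, 0.108, 0.994], [0.003, 0.994, -0.108], [-1.0, 0.004, 0.002]]
force: [-0.1, 0.4, 0.1]
finger_gap: 0.0531
```

```bash
cat > ring.py <<'E'
from h import *
from scipy.optimize import least_squares
def ringfit(d,c0,r,z,lo,rng=6,t=None):
    """fit circle of radius r at height z: edge points by max gradient along radial profiles, angles lo (rad, world) """
    g=cv2.GaussianBlur(d['img'],(3,3),0).astype(np.float32).mean(2);c=np.array(c0,float)
    for it in range(4):
        D=[];A=[]
        for a in lo:
            rr=np.linspace(-rng,rng,49)*1e-3+r;u=np.array([np.cos(a),np.sin(a)])
            p=proj(d,np.c_[c+rr[:,None]*u,np.full(49,z)]).astype(np.float32)
            v=cv2.remap(g,p[:,0][None],p[:,1][None],cv2.INTER_LINEAR)[0];w=np.abs(np.gradient(v))
            i=w.argmax(); D.append(rr[i]-r);A.append(u)
        D=np.array(D);A=np.array(A)
        R=least_squares(lambda q:A@q[:2]+q[2]-D,[0,0,0],loss='soft_l1',f_scale=3e-4);c=c+R.x[:2];rng=max(2.5,rng/2)
    return c,R.x[2],np.median(np.abs(R.fun))
E
python3 - <<'E'
from ring import *
s=sensors.sense();d=grab('wrist');P=np.array(s['position']);print(P,s['finger_gap'],s['eef_rot'].round(4).tolist());L=lambda f:np.load(f+'.npy',allow_pickle=True).item()
lo=np.radians(np.arange(190,351,5));full=np.radians(np.arange(0,360,10))
print('now',ringfit(d,[.5892,-.129],.02,.063,np.radians(np.arange(-60,240,6))))
w=L('w3');print('w3',ringfit(w,[.5892,-.129],.02,.063,full,4),ringfit(w,[.5892,-.129],.00875,.063,full,3))
w=L('w2');print('w2 near',ringfit(w,[.5046,-.1199],.02,.063,full,4),'far',ringfit(w,[.5892,-.129],.02,.063,full,4))
w=L('w4');print('w4 spin',ringfit(w,[.4901,-.3524],.008,.162,np.radians(np.arange(180,361,8)),3),ringfit(w,[.4901,-.3524],.005,.165,full,2))
E
```

```text
[ 0.58752645 -0.12775033  0.16040896] 0.05305821858127966 [[0.0025, 0.1079, 0.9942], [0.0033, 0.9942, -0.1079], [-1.0, 0.0036, 0.0021]]
now (array([ 0.58882102, -0.12963872]), np.float64(0.00013548867940713286), np.float64(0.0002999390106587634))
w3 (array([ 0.58909316, -0.13026147]), np.float64(8.74287318984588e-05), np.float64(0.0005919323634673086)) (array([ 0.58900517, -0.13001554]), np.float64(-0.00023437369139230028), np.float64(0.00021674872201775077))
w2 near (array([ 0.50422489, -0.12048683]), np.float64(-0.0006377002534232537), np.float64(0.0004168338044106916)) far (array([ 0.58957875, -0.13091368]), np.float64(0.0010051562144475952), np.float64(0.0005130371859746303))
w4 spin (array([ 0.4901581 , -0.35262005]), np.float64(-0.0002158802552423565), np.float64(9.890554551539611e-05)) (array([ 0.49004974, -0.35218281]), np.float64(0.0023865668954604455), np.float64(9.191715215217341e-05))
```

Request:
{"op": "move_arm", "data": {"targets": [[0.4,30,-2.3,2.4,0],[0.4,70,-2.3,2.4,0],[0.4,100,-2.3,2.4,0],[0.4,118,-2.3,2.4,0],[0.4,127,-2.3,2.4,0],[0.4,127,-2.3,2.4,0],[0.4,127,-2.3,2.4,0],[1,127,-2.3,2.4,0],[1,127,-2.3,2.4,0],[1,127,-2.3,2.4,0],[1,127,-2.3,2.4,0],[1,127,-2.3,2.4,0]]}}

```text
clock: 21.3
position: [0.591, -0.1302, 0.0353]
eef_rot: [[0.005, 0.108, 0.994], [0.003, 0.994, -0.108], [-1.0, 0.003, 0.004]]
force: [-2.3, 0.3, 7.1]
finger_gap: 0.0381
```

Request:
{"op": "move_arm", "data": {"targets": [[1,0,0,0,0],[1,0,0,0,0]]}}

```text
clock: 21.5
position: [0.591, -0.1303, 0.0353]
eef_rot: [[0.005, 0.108, 0.994], [0.003, 0.994, -0.108], [-1.0, 0.003, 0.005]]
force: [-0.4, 0.4, 0.7]
finger_gap: 0.0377
```

Request:
{"op": "move_arm", "data": {"targets": [[1,-10,0,0,0],[1,-25,0,0,0],[1,-50,0,0,0],[1,-85,0,0,0],[1,-120,0,0,0],[1,-155,0,0,0],[1,-180,0,0,0],[1,-185,0,0,0],[1,-185,0,0,0]]}}

```text
clock: 22.4
position: [0.5906, -0.1309, 0.2219]
eef_rot: [[0.007, 0.108, 0.994], [0.002, 0.994, -0.108], [-1.0, 0.003, 0.007]]
force: [1.3, -0.2, -3.9]
finger_gap: 0.038
```

Run:
```python
from ring import *
s=sensors.sense();d=grab('wrist');P=np.array(s['position']);print(P,s['force'],s['finger_gap'],s['eef_rot'].round(4).tolist())
d['s']=s;np.save('w8.npy',d,allow_pickle=True)
# bush top at TCP z + (.058-.0303)
for dz in (.0277,):
  for r,a in((.02,np.arange(0,181,6)),(.00875,np.arange(0,360,10))):
    c,e,m=ringfit(d,[P[0]-.0009,P[1]],r,P[2]+dz,np.radians(a),5);print(r,(c-P[:2])*1e3,e*1e3,m*1e3)
```

```text
[ 0.59059777 -0.1309215   0.22186775] [ 1.25444604 -0.22975419 -3.90294667] 0.03795267694053131 [[0.0074, 0.1079, 0.9941], [0.0019, 0.9942, -0.1079], [-1.0, 0.0027, 0.0072]]
0.02 [-1.12864645  0.96083932] -0.396206886811481 0.11934829832007884
0.00875 [-1.22831237  0.97318745] -0.026642773514638368 0.11535595183219641
```

The bush bore sits at (−1.2,+1.0) mm from the TCP. Carrying it over the spindle.

Request:
{"op": "move_arm", "data": {"targets": [[1,0,-35,-11,0],[1,0,-70,-22,0],[1,0,-110,-35,0],[1,0,-150,-48,0],[1,0,-190,-61,0],[1,0,-220,-71,0],[1,0,-232,-74.6,0],[1,0,-232,-74.6,0],[1,0,-232,-74.6,0],[1,0,-232,-74.6,0]]}}

```text
clock: 23.45
position: [0.4908, -0.3516, 0.2181]
eef_rot: [[0.004, 0.107, 0.994], [0.004, 0.994, -0.107], [-1.0, 0.005, 0.003]]
force: [-0.2, -0.6, -3.5]
finger_gap: 0.0377
```

Run:
```python
from ring import *
s=sensors.sense();d=grab('wrist');P=np.array(s['position']);print(P,s['force'],s['eef_rot'].round(4).tolist())
for r,a in((.02,np.arange(0,181,6)),(.00875,np.arange(0,360,10))):
    c,e,m=ringfit(d,[P[0]-.0012,P[1]+.001],r,P[2]+.0277,np.radians(a),4);print(r,c,(c-P[:2])*1e3,e*1e3,m*1e3)
```

```text
[ 0.49077926 -0.35164301  0.21812511] [-0.24477126 -0.55499356 -3.50816554] [[0.0036, 0.1065, 0.9943], [0.0041, 0.9943, -0.1065], [-1.0, 0.0045, 0.0031]]
0.02 [ 0.48973546 -0.35106933] [-1.04380192  0.57368316] -0.3730782530093837 0.1595754695125132
0.00875 [ 0.48964916 -0.35068042] [-1.13009549  0.96258863] -0.09047248971362996 0.11786084361970298
```

Request:
{"op": "move_arm", "data": {"targets": [[1,6,-1.8,0.7,0],[1,12,-1.8,0.7,0],[1,17,-1.8,0.7,0],[1,19,-1.8,0.7,0],[1,19,-1.8,0.7,0]]}}

```text
clock: 24.0
position: [0.4912, -0.3531, 0.1986]
eef_rot: [[0.003, 0.106, 0.994], [0.005, 0.994, -0.106], [-1.0, 0.005, 0.002]]
force: [0.1, -0.2, -3.4]
finger_gap: 0.038
```

Request:
{"op": "move_arm", "data": {"targets": [[1,1,-0.3,0.2,0],[1,2.5,-0.3,0.2,0],[1,4,-0.3,0.2,0],[1,5.5,-0.3,0.2,0],[1,7,-0.3,0.2,0],[1,7,-0.3,0.2,0]]}}

```text
clock: 24.6
position: [0.4915, -0.3535, 0.1915]
eef_rot: [[0.003, 0.106, 0.994], [0.004, 0.994, -0.106], [-1.0, 0.005, 0.003]]
force: [-0.1, -0.6, -4.0]
finger_gap: 0.0378
```

Request:
{"op": "move_arm", "data": {"targets": [[1,1.5,0,0,0],[1,3,0,0,0],[1,4.5,0,0,0],[1,6,0,0,0],[1,6,0,0,0]]}}

```text
clock: 25.1
position: [0.4915, -0.3534, 0.1852]
eef_rot: [[0.003, 0.106, 0.994], [0.005, 0.994, -0.106], [-1.0, 0.005, 0.003]]
force: [0.5, -0.4, -2.9]
finger_gap: 0.0377
```

Request:
{"op": "move_arm", "data": {"targets": [[1,2,0,0,0],[1,4,0,0,0],[1,6,0,0,0],[1,8,0,0,0],[1,10,0,0,0],[1,10,0,0,0]]}}

```text
clock: 25.7
position: [0.4915, -0.3533, 0.1748]
eef_rot: [[0.003, 0.106, 0.994], [0.005, 0.994, -0.106], [-1.0, 0.005, 0.002]]
force: [0.6, 0.2, -3.9]
finger_gap: 0.0381
```

Request:
{"op": "move_arm", "data": {"targets": [[1,2,0,0,0],[1,4,0,0,0],[1,6,0,0,0],[1,8,0,0,0],[1,10,0,0,0],[1,12,0,0,0],[1,12,0,0,0]]}}

```text
clock: 26.4
position: [0.4915, -0.3531, 0.1623]
eef_rot: [[0.003, 0.106, 0.994], [0.005, 0.994, -0.106], [-1.0, 0.005, 0.002]]
force: [1.5, -0.4, -4.5]
finger_gap: 0.0379
```

Request:
{"op": "move_arm", "data": {"targets": [[1,2,0,0,0],[1,4,0,0,0],[1,6,0,0,0],[1,8,0,0,0],[1,9.5,0,0,0],[1,9.5,0,0,0]]}}

```text
clock: 27.0
position: [0.4915, -0.353, 0.1526]
eef_rot: [[0.003, 0.106, 0.994], [0.005, 0.994, -0.106], [-1.0, 0.005, 0.002]]
force: [1.8, -0.1, -4.2]
finger_gap: 0.0379
```

Request:
{"op": "move_arm", "data": {"targets": [[1,0.7,0,0,0],[1,1.4,0,0,0],[1,2.1,0,0,0],[1,2.8,0,0,0],[1,2.8,0,0,0]]}}

```text
clock: 27.5
position: [0.4916, -0.3531, 0.1505]
eef_rot: [[0.003, 0.106, 0.994], [0.005, 0.994, -0.106], [-1.0, 0.005, 0.002]]
force: [-0.1, 0.9, 0.4]
finger_gap: 0.0379
```

Seated: TCP 150.5 mm (expected 150.3), contact about 4 N. Release and rise.

Request:
{"op": "move_arm", "data": {"targets": [[0.8,0,0,0,0],[0.4,0,0,0,0],[0.4,0,0,0,0],[0.4,0,0,0,0],[0.4,-10,0,0,0],[0.4,-40,0,0,0],[0.4,-80,0,0,0],[0.4,-100,0,0,0],[0.4,-100,0,0,0]]}}

```text
clock: 28.4
position: [0.4935, -0.3554, 0.256]
eef_rot: [[0.01, 0.106, 0.994], [-0.001, 0.994, -0.106], [-1.0, 0.0, 0.01]]
force: [0.3, 0.0, -0.4]
finger_gap: 0.0531
```

Run:
```python
from ring import *
s=sensors.sense();d=grab('wrist');P=np.array(s['position']);print(P,s['finger_gap'],s['eef_rot'].round(4).tolist())
for z in(.178,.184):
  for r in(.02,.00875):
    c,e,m=ringfit(d,[.4902,-.3525],r,z,np.radians(np.arange(0,360,8)),4);print(z,r,c,e*1e3,m*1e3)
# spindle top inside bore, z=.162
print('spin',ringfit(d,[.4902,-.3525],.008,.162,np.radians(np.arange(-60,240,8)),2))
```

```text
[ 0.49352339 -0.3553766   0.25604525] 0.0531028025020422 [[0.0102, 0.1062, 0.9943], [-0.0008, 0.9943, -0.1062], [-0.9999, 0.0003, 0.0102]]
0.178 0.02 [ 0.48968315 -0.35201596] 0.1863596094102027 0.17929847196447074
0.178 0.00875 [ 0.48947124 -0.35198617] -0.23520866184304778 0.1943655102822797
0.184 0.02 [ 0.48977    -0.35024991] -0.3022842762642881 0.27056814517118355
0.184 0.00875 [ 0.48979402 -0.35013373] -0.4483668408926337 0.22222417035320585
spin (array([ 0.48908321, -0.35678541]), np.float64(0.0009828506931502886), np.float64(0.0002145824761963406))
```

Request:
{"op": "move_arm", "data": {"targets": [[0.4,0,50,-3,0],[0.4,0,100,-6,0],[0.4,20,150,-9,0],[0.4,50,190,-11,0],[0.4,90,220,-13,0],[0.4,106,234.8,-14,0],[0.4,106,234.8,-14,0],[0.4,106,234.8,-14,0],[0.4,106,234.8,-14,0]]}}

```text
clock: 29.35
position: [0.5049, -0.1204, 0.1485]
eef_rot: [[0.008, 0.107, 0.994], [0.001, 0.994, -0.107], [-1.0, 0.002, 0.008]]
force: [-0.8, -0.4, 0.7]
finger_gap: 0.0528
```

Run:
```python
from ring import *
s=sensors.sense();d=grab('wrist');P=np.array(s['position']);print(P,s['finger_gap'],s['eef_rot'].round(4).tolist())
print(ringfit(d,[.5044,-.1203],.02,.063,np.radians(np.arange(-60,240,6)),4))
b=grab('top')
```

```text
[ 0.50494851 -0.12039273  0.1485436 ] 0.052776226188701474 [[0.0083, 0.1068, 0.9943], [0.001, 0.9943, -0.1068], [-1.0, 0.0019, 0.0082]]
(array([ 0.50464619, -0.12040044]), np.float64(-0.0007645000143417682), np.float64(0.00023507753244269495))
```

Request:
{"op": "move_arm", "data": {"targets": [[0.4,40,0,0,0],[0.4,80,0,0,0],[0.4,102,0,-0.3,0],[0.4,113,0,-0.3,0],[0.4,113,0,-0.3,0],[0.4,113,0,-0.3,0],[1,113,0,-0.3,0],[1,113,0,-0.3,0],[1,113,0,-0.3,0],[1,113,0,-0.3,0],[1,113,0,-0.3,0],[1,113,0,-0.3,0]]}}

```text
clock: 30.65
position: [0.507, -0.1209, 0.0377]
eef_rot: [[0.011, 0.107, 0.994], [0.0, 0.994, -0.107], [-1.0, 0.001, 0.011]]
force: [-2.3, 0.9, 6.0]
finger_gap: 0.0373
```

Request:
{"op": "move_arm", "data": {"targets": [[1,0,0,0,0],[1,-15,0,0,0],[1,-45,0,0,0],[1,-85,0,0,0],[1,-125,0,0,0],[1,-155,0,0,0],[1,-155,0,0,0],[1,-155,0,0,0]]}}

```text
clock: 31.45
position: [0.5049, -0.1208, 0.1919]
eef_rot: [[0.011, 0.107, 0.994], [0.0, 0.994, -0.107], [-1.0, 0.001, 0.011]]
force: [0.2, -0.2, -4.3]
finger_gap: 0.0375
```

Run:
```python
from ring import *
s=sensors.sense();print(s['position'],s['force'],s['eef_rot'].round(4).tolist())
t=grab('top');c,e,m=ringfit(t,[.531,.342],.082,.046,np.radians(np.arange(0,360,6)),12);print(c,e,m)
```

```text
[ 0.50494535 -0.12077439  0.1919387 ] [ 0.16723063 -0.19752983 -4.26732872] [[0.0114, 0.1071, 0.9942], [0.0, 0.9942, -0.1071], [-0.9999, 0.0012, 0.0113]]
[0.53234635 0.3423537 ] -0.0015300247706494085 0.0007955478273156456
```

Request:
{"op": "move_arm", "data": {"targets": [[1,0,40,-2,0],[1,0,85,-4,0],[1,0,130,-6,0],[1,0,175,-8,0],[1,0,220,-11,0],[1,0,265,-13,0],[1,0,310,-15,0],[1,0,355,-17,0],[1,0,400,-19,0],[1,0,440,-21,0],[1,0,463,-22,0],[1,0,463,-22,0]]}}

```text
clock: 32.7
position: [0.5295, 0.3447, 0.1867]
eef_rot: [[0.003, 0.104, 0.995], [-0.001, 0.995, -0.104], [-1.0, -0.0, 0.003]]
force: [-0.2, -1.1, -3.0]
finger_gap: 0.0374
```

Request:
{"op": "move_arm", "data": {"targets": [[1,30,-2.5,2.5,0],[1,65,-2.5,2.5,0],[1,100,-2.5,2.5,0],[1,125,-2.5,2.5,0],[1,137,-2.5,2.5,0],[1,142,-2.5,2.5,0],[1,145,-2.5,2.5,0],[1,145,-2.5,2.5,0]]}}

```text
clock: 33.5
position: [0.5329, 0.342, 0.0425]
eef_rot: [[0.004, 0.104, 0.995], [0.0, 0.995, -0.104], [-1.0, 0.0, 0.004]]
force: [0.1, -0.8, -3.2]
finger_gap: 0.0378
```

Still carrying the weight with the foot ~6 mm above floor level; ease down, then release.

Request:
{"op": "move_arm", "data": {"targets": [[1,2,0,0,0],[1,4,0,0,0],[1,6,0,0,0],[1,7,0,0,0],[1,7,0,0,0]]}}

```text
clock: 34.0
position: [0.5339, 0.3425, 0.0378]
eef_rot: [[0.006, 0.104, 0.995], [0.001, 0.995, -0.104], [-1.0, 0.002, 0.006]]
force: [-2.4, -2.3, 5.3]
finger_gap: 0.0379
```

On the bowl floor (about 9 N). Release, rise and check.

Request:
{"op": "move_arm", "data": {"targets": [[0.8,0,0,0,0],[0.45,0,0,0,0],[0.45,0,0,0,0],[0.45,0,0,0,0],[0.45,-10,0,0,0],[0.45,-40,0,0,0],[0.45,-85,0,0,0],[0.45,-130,0,0,0],[0.45,-150,0,0,0],[0.45,-150,0,0,0]]}}

```text
clock: 35.0
position: [0.5358, 0.3441, 0.1939]
eef_rot: [[0.015, 0.104, 0.994], [0.006, 0.995, -0.104], [-1.0, 0.007, 0.014]]
force: [0.7, 0.9, -0.0]
finger_gap: 0.0486
```

Run:
```python
from ring import *
s=sensors.sense();print(s['clock'],s['position'],s['finger_gap'],s['force'])
f=np.radians(np.arange(0,360,8))
d=grab('wrist');print('bush in bowl (wrist, z=.062)',ringfit(d,[.533,.342],.02,.062,f,5),ringfit(d,[.533,.342],.00875,.062,f,3))
t=grab('top')
print('bowl',ringfit(t,[.532,.342],.082,.046,f,12))
a=np.load('w1.npy',allow_pickle=True)
sd=grab('side');b=np.load('s5.npy',allow_pickle=True).item()
top0=cv2.imread('pics/top0.png');now=cv2.resize(t['img'][:,:,::-1],None,fx=1.4,fy=1.4)
df=cv2.absdiff(top0,now).max(2)>45;n,_,st,ce=cv2.connectedComponentsWithStats(df.astype(np.uint8))
print('changed top',[(ce[i].round().tolist(),int(st[i,4])) for i in range(1,n) if st[i,4]>25])
s0=cv2.imread('pics/side0.png');now=cv2.resize(sd['img'][:,:,::-1],None,fx=1.4,fy=1.4)
df=cv2.absdiff(s0,now).max(2)>45;n,_,st,ce=cv2.connectedComponentsWithStats(df.astype(np.uint8))
print('changed side',[(ce[i].round().tolist(),int(st[i,4])) for i in range(1,n) if st[i,4]>25])
```

```text
35.0 [0.53584072 0.34408935 0.19386056] 0.04859988972756978 [ 0.70846576  0.86980363 -0.02137194]
bush in bowl (wrist, z=.062) (array([0.53143711, 0.33868378]), np.float64(0.0002554121806856337), np.float64(0.00025673410749785144)) (array([0.5317189 , 0.33897974]), np.float64(-3.7074278267908205e-05), np.float64(0.0003020978854011765))
bowl (array([0.53400011, 0.34538068]), np.float64(-0.0010643001458181362), np.float64(0.0008556297973871848))
changed top [([109.0, 400.0], 49080), ([130.0, 250.0], 70), ([35.0, 288.0], 117), ([44.0, 318.0], 999), ([181.0, 324.0], 39), ([227.0, 328.0], 109), ([473.0, 325.0], 73), ([468.0, 335.0], 121), ([41.0, 350.0], 137), ([459.0, 375.0], 168), ([595.0, 395.0], 154)]
changed side [([655.0, 117.0], 33142), ([473.0, 133.0], 239), ([432.0, 330.0], 42056), ([449.0, 182.0], 411), ([775.0, 230.0], 104), ([766.0, 276.0], 473), ([781.0, 269.0], 51)]
```

```bash
python3 -c "
from rig import arm;print(arm.job_done())"
```

```text
the job is handed in; nothing more can be done
None
```

The job is done and handed in at about 35 s of the 72 s allowed; no verdict was reported.

**Gauging:** The far bush took the gauge right up to its collar, with about 8 N of contact, and I saw the collar flat on the bush before fitting it. I did not probe the near bush. The wrist picture showed a ledge in its bore, and the far bush passing the gauge settled which was good.

**Result:**
- **Gauge:** it is back upright in its block. The last wrist image of its top matched a seated gauge.
- **Good bush:** it is down on the grinder's seat. It went on freely with about 4 N at the bottom, and the camera put its axis about 0.6 mm from the spindle's.
- **Reject:** it stands upright in the bowl, about 7 mm from the bowl's axis.
- **Bystanders:** a before/after comparison of the top camera showed no change at any of them. The arm blocked much of the side view, so that comparison says little.

**What went wrong or disagreed:**
- **First insertion:** it stopped on the bush's rim at about 7 N, because the gauge hung about 0.08 rad tilted in the grip. I measured the tilt, backed off, shifted over and entered cleanly.
- **Slip after gauging:** the gauge had shifted about 4 to 6 mm in the grip after it came out of the bush, so I re-measured it before returning it to the block.
- **Failed checks:** one two-view height check of the far bush failed because the match landed on the wrong bush. A final fit of the spindle tip inside the bore was also unusable. For these I relied on the other views, the arm heights and the contact forces.

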